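# Wedge up the hanging foot of a carton rack

### The job

The small blue carton rack on the packing bench is bolted down at one end only, so its orange foot hangs just clear of the bench. Fetch the yellow wedge, slide it thin end first, flat on the bench, straight and centred under the orange foot, and push it in until it jams tight and takes some of the rack's weight: stop at a firm push of about 15 N, do not ram it. Then leave it there by itself; do not lift, press or knock the rack with the gripper, and leave everything else on the bench where it is.

Things in the scene. Friction and masses are not known exactly. Their poses are not given: they have to be found in the camera images.
- rack: Low blue two-shelf carton rack, 450 mm long, 225 mm wide, 245 mm high, bolted to the bench at its far end only. At its free end an orange foot plate sticks out 65 mm beyond the shelves. Origin: on the bench right below the middle of the orange foot's free edge. x runs level from that edge in under the foot and rack, the way the wedge is to be pushed; y runs across the foot; z up.
- foot_edge (a point): Point on the bench right below the middle of the orange foot's free edge; axes as the rack's. The foot is 60 mm wide, 8 mm thick; its underside hangs 8 to 16 mm above the bench (depends on the rack's load, not measured). The rack is springy: lifting the foot takes about 5 N per mm. Below it the space is clear for 300 mm inwards.
- wedge: Yellow hard plastic wedge, 130 mm long (x), 42 mm wide (y), 90 g, loose, lying flat on the bench. A 12 mm black band marks its blunt end. 26 mm thick at its blunt end (x = -65 mm), falling evenly to 4 mm at its thin end (x = +65 mm). Origin: centre of its underside; x points to the thin end.
- wedge_center (a point): The wedge's centre, half-way up (7.5 mm over its underside, 65 mm from either end); axes as the wedge's.
- wedge_tip (a point): Middle of the wedge's thin end, 2 mm over its underside; axes as the wedge's. Once the wedge's slope touches the foot, the push it needs grows by roughly 1 N per mm driven further; that push is 1.0 to 1.8 times the load the wedge takes (friction varies). The wedge stays put when let go.
- packer: Bystander: plain wooden block 90 x 50 x 30 mm, not the wedge. Origin at the centre of its underside.
- tape_roll: Bystander: light brown tape roll core lying flat, 92 mm across, 45 mm high. Origin at the centre of its underside.
- mallet: Bystander: hammer lying on the bench beyond the rack, about 250 mm long. Origin at its underside.
- screwdriver: Bystander: screwdriver lying on the bench, about 200 mm long. Origin at its underside.
- tin: Bystander: steel tin 70 mm across, 80 mm high. Origin at the centre of its underside.
- carton: Bystander: brown carton 120 x 90 x 75 mm with white labels. Origin at the centre of its underside.
Things that resemble listed ones, but are neither listed nor needed, are in the scene too. There is more than one size of the wedge; the one meant has the size given above.

How it is judged:
On the way, in this order (a step that is already met when the one before it is completed fails the run):
1. the wedge lies flat on the bench with its thin end under the orange foot (x of wedge_tip in the frame of rack above 0.008 m and y of wedge_tip in the frame of rack between -0.022 and 0.022 m and height (world z) of wedge_center below 0.013 m), for 0.05 s.
2. the wedge has taken load: it presses on the foot with more than 5 N (all of step 1 and contact force between wedge and rack above 5 N), for 0.2 s.
At the end, for the whole second after the job is handed in: The wedge lies flat on the bench (tilt under 0.08 rad), at rest, its thin end 20 to 112 mm in from the foot's free edge, its tip and centre within 22 mm of the foot's centre line and straight to within 0.2 rad, and it is jammed: it alone presses on the foot with 7 to 18 N (contact force between wedge and rack between 7 and 18 N and x of wedge_tip in the frame of rack between 0.02 and 0.112 m and y of wedge_tip in the frame of rack between -0.022 and 0.022 m and y of wedge_center in the frame of rack between -0.022 and 0.022 m and angle between the x axis of wedge and the x axis of rack, either way round below 0.2 rad and angle between wedge's own z axis and vertical below 0.08 rad and linear speed of wedge below 0.005 m/s); the robot touches nothing.
It fails at once if the wedge is rammed: it presses on the rack with more than 22 N (contact force between wedge and rack above 22 N).
It fails at once if the robot lifts, presses or knocks the rack (more than 5 N) (contact force between any of the arm, the fingers and rack above 5 N).
It fails at once if a bystander is moved by more than 30 mm (distance of any of packer, tape_roll, mallet, screwdriver, tin, carton from where it was at the start of the episode above 0.03 m).
It also fails if it takes over 67 s, if anything falls off the work surface, if the arm or the gripper's body presses on something with over 40 N, if the wrist force passes 120 N, or if a joint passes its speed limit or range.

### The arm

A 7-joint arm with a two-finger parallel gripper is mounted at the origin on the work surface. World frame = base frame: x ahead of the robot, y to its left, z up, the work surface at z = 0. Lengths are in m, angles in rad, forces in N, time in s.
With the tool pointing down it reaches from about 0.4 to 0.875 m from the base axis. Payload 6.5 kg.
Tool frame: the origin (TCP) lies at the very end of the fingers, on their centre line; the grasp point (between the pads) lies hold_point_z behind it (hold_point_z is the distance from the TCP to the grasp point, in m); z points along the fingers, y is the line along which they close (so a half turn about z gives the same grasp; the last joint's range is limited). The gripper opens to 88 mm and grips with 3 to 60 N. Pads are 18 mm wide; open, the fingers measure 123 mm over their backs; the gripper's body (75 mm by 187 mm) begins 45 mm behind the grasp point.
Start: joints at [1.195, 0.536, -0.004, 1.538, 0.003, 1.067, -0.071], TCP at [0.198, -0.619, 0.239] pointing down, gripper open.
Joint ranges: [-2.7, 2.7], [-0.37, 2.16], [-1.27, 1.26], [0.24, 2.4], [-1.31, 4.45], [0.19, 1.91], [-2.76, 2.76]. Speed limits (rad/s): [2.39, 2.39, 3.14, 3.14, 3.14, 3.14, 3.14].

### API

Orientations are given as a rotation vector (axis times angle).
In Python, from cell import * gives the robot as it stands.
- The arm moves only by the tool apply_moves, never from a script. Its argument "deltas" is a list of rows, each a list of 3 entries, a list of its own where there are three numbers: the shift along the tool's x, y, z in mm, then the turn, a rotation vector about the tool's x, y, z in rad, then the closure, from 0 (fully open) to 1 (shut). In form: [[[dx, dy, dz], [wx, wy, wz], gripper], ...]. A call has 1 to 20 rows; each row shifts and turns the commanded pose from where the row before left it, along the tool's axes as they then stand; what a row does not reach is not made up. A row lasts 1/10 s, in which the tool goes at most 50 mm and 8.59 degrees, less where a joint would pass 70% of its speed; a pose out of reach is approached as far as the arm can. A call with a gripper value outside its range is refused whole. The fingers move at their own pace and stop on an object; "force" is the grip in N (left out, the last holds). Time passes only in rows, so rows that do not move let the fingers close. It gives the time, the measured TCP pose, the force, the opening and the grip force at its end, in the units of the state.
- get_obs(): the state, without advancing time (a new reading comes with each control period).
- capture(name): name is "side" or "top"; returns a dict with "img" (480x640x3 uint8, blue, green, red), "depth" (480x640 float32, m along the optical axis (not along the pixel's ray), 0 where there is no reading), "mtx" (3x3 intrinsics, pixels), "k1" (the pictures are not rectified: a ray, as slopes to the right and down, at radius r is drawn at 1 + k1 r^2 times it, then the intrinsics apply), "world_from_camera" (4x4, takes a point from camera to world coordinates). Camera axes: x right, y down, z forward; pixel columns grow to the right and rows downward; lengths in m; the calibration is good to about 2 mm. A picture is of the moment at which its call begins.
- close_job(): hands the job in; it is judged then, once.
Trained networks look in the newest picture that a camera, given by its name, has taken for a name from the list of things; names that differ only in an ending like _2 or _b are one class to them, and where a whole thing is asked for, a point or a joint stands for the part that bears it (a point fixed in the world has none). Each returns a list of dicts, best first, with "score" (0 to 1); they miss things now and then, are a little off and sometimes report something else, mostly with a low value. They report only what shows in the picture. A call takes as long as a camera call. They do not tell look-alikes from the thing itself.
- search_frame(thing, camera): "box" ([left, top, right, bottom] in pixels, round what is visible of it).
- silhouettes(thing, camera): "pixels" (480x640 bool, what is visible of it) and "box" ([left, top, right, bottom] in pixels, round what is visible of it).
The state is a dict: "t": time; "joint_pos": joint angles; "joint_vel": joint speeds; "joint_torque": joint torques, N m; "position": TCP position; "ee_rot": TCP orientation; "ft_force": force on the tool from outside, world axes, zero at the start; "wrist_torque": the same for the moment, N m; "opening": opening from 0.0 (shut) to 1.0 (fully open); "grasp_force": force on a finger pad.
Only numpy, scipy, OpenCV 4.12 (cv2) and the standard library are available. Lean on these libraries where they do the work, as an engineer would, in place of code of your own. Each camera call takes 0.05 s, during which the arm holds its last target. There are 200 camera calls.

## Working session

There is one attempt and no reset: what is moved stays moved. The work goes in short steps, Python scripts to look and compute and a tool call to move; the robot and the scene stay as the last step left them, time stands still between calls to the robot, and variables do not carry over. Pictures are saved under pics/ and viewed, at most 10 in all, crops included, and the job is handed in when it is done.

Besides the shell and the picture viewer there is one more tool, called after ">>>" by a JSON object that holds its "op" and its "data", one argument or row to a line. apply_moves: Moves the arm, as the interface text tells. Its arguments: {"type":"object","properties":{"deltas":{"type":"array"},"force":{"type":"number"}},"required":["deltas"]}

```bash
mkdir -p pics; ls
cat > h.py <<'E'
from cell import *
import numpy as np, cv2
from scipy.spatial.transform import Rotation as R
def px2w(c,u,v,d=None,z=None):
    u=np.atleast_1d(u).astype(float);v=np.atleast_1d(v).astype(float)
    p=cv2.undistortPoints(np.stack([u,v],1)[:,None],c["mtx"],np.array([c["k1"],0,0,0.]))[:,0]
    ray=np.c_[p,np.ones(len(p))];T=c["world_from_camera"]
    if d is None:
        w=ray@T[:3,:3].T; d=(z-T[2,3])/w[:,2]
    return (ray*np.asarray(d)[:,None])@T[:3,:3].T+T[:3,3]
def cloud(c):
    v,u=np.mgrid[:480,:640]
    return px2w(c,u.ravel(),v.ravel(),c["depth"].ravel()).reshape(480,640,3)
E
python3 - <<'E'
from h import *
o=get_obs();print(o)
for n in("side","top"):
    c=capture(n);cv2.imwrite(f"pics/{n}0.png",c["img"]);np.save(f"{n}0.npy",c,allow_pickle=True)
    print(n,c["k1"],c["world_from_camera"].round(3).tolist(),c["mtx"].tolist())
    for t in("wedge","rack","packer","screwdriver","tape_roll","tin","carton","mallet"):
        for s in silhouettes(t,n)[:4]:
            P=cloud(c)[s["pixels"]&(c["depth"]>0)]
            if len(P):print(t,[round(float(b)) for b in s["box"]],round(s["score"],2),np.median(P,0).round(3),len(P))
E
```

```text
pics
{'t': 0.0, 'joint_pos': array([ 1.19479849,  0.53716819, -0.00441296,  1.53886368,  0.0026026 ,
        1.06726177, -0.07118768]), 'joint_vel': array([-5.07649533e-04,  5.81489350e-06, -2.07467458e-03, -7.23043384e-04,
        1.57129012e-03,  3.76406191e-04, -5.08591853e-04]), 'joint_torque': array([ 8.22133679e-04, -5.70967662e+01,  9.90880542e-01, -2.51600629e+01,
       -5.64274576e-02,  1.78718782e-02,  1.73283092e-04]), 'position': array([ 0.19794801, -0.6184931 ,  0.23784167]), 'ee_rot': array([-3.10233526e+00, -4.84529810e-01,  6.26261763e-04]), 'ft_force': array([ 0.23814639,  0.78779498, -0.13800941]), 'wrist_torque': array([ 0.03342712, -0.04857621, -0.01282753]), 'grasp_force': 0.0, 'opening': 0.998451959964545}
side 0.01243303508304659 [[0.989, -0.088, 0.122, 0.448], [-0.15, -0.646, 0.749, -0.927], [0.012, -0.759, -0.652, 0.757], [0.0, 0.0, 0.0, 1.0]] [[466.0033463298554, 0.0, 327.3997255715762], [0.0, 466.0033463298554, 239.61906955202588], [0.0, 0.0, 1.0]]
wedge [293, 244, 327, 265] 0.89 [ 0.547 -0.111  0.01 ] 407
wedge [339, 230, 391, 266] 0.85 [ 0.677 -0.114  0.
[... 986 characters left out ...]
391560612, 241.07713810468263], [0.0, 0.0, 1.0]]
wedge [297, 167, 352, 216] 0.98 [ 0.671 -0.102  0.014] 1126
wedge [306, 235, 343, 268] 0.84 [ 0.54  -0.107  0.01 ] 517
wedge [226, 200, 261, 227] 0.84 [0.624 0.069 0.01 ] 425
rack [2, 172, 215, 315] 0.94 [0.51  0.336 0.198] 20295
packer [389, 258, 420, 305] 0.93 [ 0.466 -0.287  0.03 ] 904
screwdriver [474, 289, 500, 379] 0.79 [ 0.328 -0.471  0.021] 739
tape_roll [388, 194, 428, 236] 0.88 [ 0.614 -0.289  0.043] 597
tin [457, 172, 497, 210] 0.72 [ 0.669 -0.433  0.078] 1097
carton [463, 225, 519, 286] 0.71 [ 0.527 -0.459  0.074] 2820
carton [146, 126, 260, 170] 0.59 [0.754 0.207 0.023] 1613
mallet [146, 129, 262, 170] 0.7 [0.754 0.209 0.023] 1560
```

View pics/top0.png

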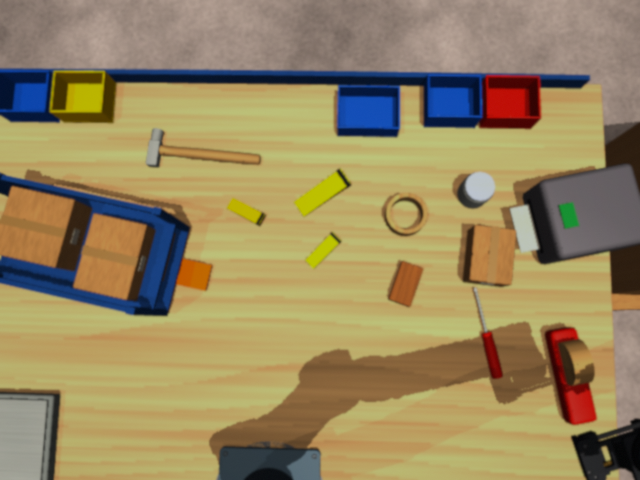

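View pics/side0.png

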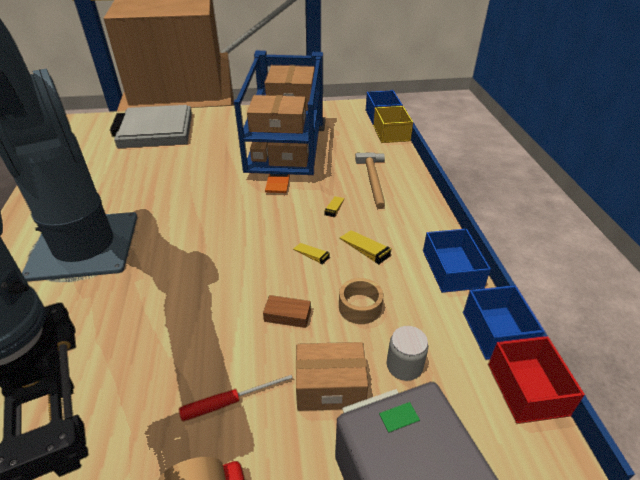

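Three wedges can be confused, at top-view pixels (322,192), (324,250) and (245,210). The first looks largest, with its black band at the upper right. The orange foot is at (195,275). Next I'll measure all three wedges and the foot.

```bash
cat > m.py <<'E'
from h import *
def rect(P):
    (c,s,a)=cv2.minAreaRect((P[:,:2]*1000).astype(np.float32)); return np.round(c,1),np.round(s,1),round(a,1)
def wedge_pose(c,box,n):
    # geometric: footprint from depth points 3..30 mm above bench, in the box
    x0,y0,x1,y1=box;C=cloud(c)[y0-6:y1+6,x0-6:x1+6];im=c["img"][y0-6:y1+6,x0-6:x1+6]
    h=cv2.cvtColor(im,cv2.COLOR_BGR2HSV)
    yel=(h[...,0]>22)&(h[...,0]<36)&(h[...,1]>190)
    blk=(h[...,2]<70)&(C[...,2]>.004)
    m=(yel|blk)
    k,l,st,_=cv2.connectedComponentsWithStats(m.astype(np.uint8));m=l==1+np.argmax(st[1:,4])
    P=C[m];P=P[(P[:,2]>0)&(P[:,2]<.035)]
    b=C[blk&m].mean(0);y=C[yel&m].mean(0)
    print(n,"rect",rect(P),"yel",y.round(3),"blk",b.round(3),"yaw to tip deg",np.degrees(np.arctan2(*(y-b)[[1,0]])).round(1),"zmax",np.percentile(P[:,2],[2,98]).round(4))
if __name__=="__main__":
    for n,bs in(("top",[(297,167,352,216),(306,235,343,268),(226,200,261,227)]),("side",[(339,230,391,266),(293,244,327,265),(322,193,342,218)])):
        c=np.load(n+"0.npy",allow_pickle=True).item()
        for b in bs: wedge_pose(c,b,n)
        h=cv2.cvtColor(c["img"],cv2.COLOR_BGR2HSV);C=cloud(c)
        m=(h[...,0]>5)&(h[...,0]<15)&(h[...,1]>200)&(h[...,2]>120)
        m[:, :]&=(C[...,0]>.35)&(C[...,0]<.6)&(C[...,1]>.0)&(C[...,1]<.3)&(C[...,2]<.04)
        k,l,st,_=cv2.connectedComponentsWithStats(m.astype(np.uint8));m=l==1+np.argmax(st[1:,4])
        P=C[m];print(n,"foot",rect(P),P.mean(0).round(4),len(P))
        v,u=np.nonzero(m);Q=px2w(c,u,v,z=.02);print(" at z=.02",rect(Q));
        r=cv2.boxPoints(cv2.minAreaRect((Q[:,:2]*1000).astype(np.float32)));print(r.round(1).tolist())
        b=C[(C[...,0]>.4)&(C[...,0]<.6)&(C[...,1]>-.05)&(C[...,1]<.03)];print(" bench z",np.median(b[:,2]))
    c=np.load("top0.npy",allow_pickle=True).item()["img"]
    cv2.imwrite("pics/crop0.png",np.hstack([cv2.resize(c[150:280,215:365],None,fx=3.2,fy=3.2,interpolation=2),cv2.resize(c[240:300,150:220],(300,416),interpolation=2)]))
E
python3 m.py
```

```text
top rect (array([671.5, -96.9]), array([ 47.1, 124.7]), 35.0) yel [ 0.668 -0.096  0.019] blk [ 0.703 -0.148  0.026] yaw to tip deg 124.4 zmax [0.0019 0.0268]
top rect (array([ 538.5, -101.2]), array([29.3, 80.5]), 45.3) yel [ 0.537 -0.103  0.021] blk [nan nan nan] yaw to tip deg nan zmax [0.001  0.0193]
top rect (array([626.4,  73.7]), array([90.3, 28.6]), 61.8) yel [0.626 0.075 0.013] blk [0.608 0.039 0.017] yaw to tip deg 62.3 zmax [0.0013 0.0191]
top foot (array([483.5, 202.3]), array([30.9, 59.1]), 81.3) [0.4835 0.2021 0.0164] 326
 at z=.02 (array([482.9, 200.4]), array([30.1, 57.9]), 79.5)
[[451.70001220703125, 190.8000030517578], [508.6000061035156, 180.3000030517578], [514.0999755859375, 209.89999389648438], [457.20001220703125, 220.5]]
 bench z -0.00016473139395978276
side rect (array([ 694.8, -128.1]), array([43.8, 61.4]), 33.9) yel [ 0.69  -0.132  0.022] blk [ 0.7   -0.164  0.029] yaw to tip deg 106.4 zmax [0.005  0.0282]
side rect (array([ 559.3, -122.3]), array([29., 39.]), 45.5) yel [ 0.56  -0.143  0.035] blk [ 0.563 -0.17   0.045] yaw to tip deg 96.6 zmax [0.0051 0.0196]
side rect (array([628. ,  70.3]), array([87. , 26.8]), 62.0) yel [0.629 0.074 0.011] blk [0.611 0.036 0.012] yaw to tip deg 64.1 zmax [0.0046 0.0194]
side foot (array([480.8, 182.7]), array([73., 58.]), 79.4) [0.481  0.1823 0.0178] 288
 at z=.02 (array([480.5, 179.6]), array([67.9, 58.4]), 79.8)
[[445.70001220703125, 151.3000030517578], [503.20001220703125, 141.0], [515.2999877929688, 207.8000030517578], [457.79998779296875, 218.1999969482422]]
 bench z 0.000960395906878686m.py:13: RuntimeWarning: Mean of empty slice.
  b=C[blk&m].mean(0);y=C[yel&m].mean(0)
  ret = um.true_divide(
```

View pics/crop0.png

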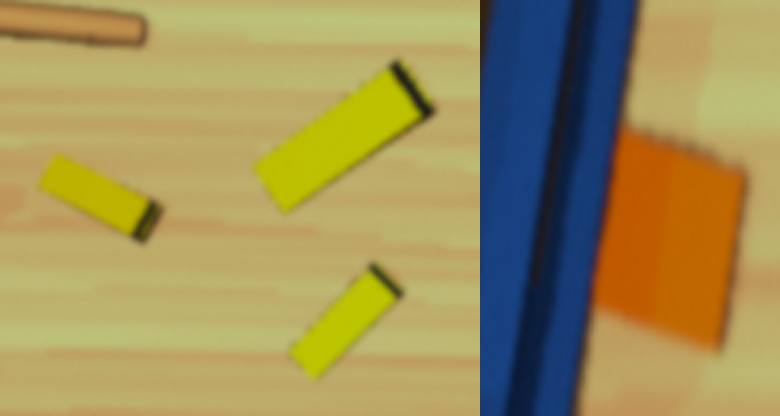

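Only the wedge at (322,192) is about 125–130 x 42–47 mm. The other two are about 85 x 29 mm, so that one is mine. I'll refine its corners and the foot edge, then plan the approach.

```bash
cat >> h.py <<'E'
def plan(p,yaw):
    """delta from the current pose, tool axes: mm and rad, for tool-down pose with tool x at yaw deg"""
    o=get_obs();R0=R.from_rotvec(o["ee_rot"]);y=np.radians(yaw)
    Rt=R.from_matrix(np.array([[np.cos(y),np.sin(y),0],[np.sin(y),-np.cos(y),0],[0,0,-1]]))
    print("now",o["position"].round(4),"t",round(o["t"],2),"f",o["ft_force"].round(2),"open",round(o["opening"],3))
    print("shift mm",(R0.inv().apply(np.array(p)-o["position"])*1000).round(1),"turn",(R0.inv()*Rt).as_rotvec().round(3))
E
python3 - <<'E'
from h import *
import cell;print("hold",getattr(cell,"hold_point_z",[k for k in dir(cell) if k[0]!='_']))
c=np.load("top0.npy",allow_pickle=True).item()
f=lambda pts,z:px2w(c,[215+x/3.2 for x,y in pts],[150+y/3.2 for x,y in pts],z=z)
B=f([(393,61),(434,114)],.026);T=f([(253,168),(286,213)],.004)
b=B.mean(0);t=T.mean(0);d=(t-b)[:2]
print("blunt",b,"tip",t,"len",np.hypot(*d),"w",np.linalg.norm(B[0]-B[1]),np.linalg.norm(T[0]-T[1]),"yaw",np.degrees(np.arctan2(d[1],d[0])))
E_=px2w(c,[150+(745-480)/4.286,150+(720-480)/4.286],[240+172/6.93,240+350/6.93],z=.019)
print("edge",E_,E_.mean(0),np.linalg.norm(E_[0]-E_[1]),"yaw in",np.degrees(np.arctan2(*(E_[0]-E_[1])[[1,0]]))+90)
C=cloud(c)[268:286,184:205];print("foot top z",np.percentile(C[...,2],[10,50,90]).round(4))
g=b[:2]+d/np.hypot(*d)*.028
print("grasp",g);plan([*g,.12],np.degrees(np.arctan2(d[1],d[0])))
E
```

```text
hold 0.0187
blunt [ 0.7044991  -0.14949828  0.026     ] tip [ 0.63306426 -0.04833825  0.004     ] len 0.12383977102108656 w 0.0480762805712407 0.04049896575205484 yaw 125.22808246297953
edge [[0.50095432 0.14222016 0.019     ]
 [0.44348067 0.15235652 0.019     ]] [0.47221749 0.14728834 0.019     ] 0.05836065609719128 yaw in 79.99786587203789
foot top z [0.0132 0.0166 0.0199]
grasp [ 0.68834778 -0.12662614]
now [ 0.1981 -0.619   0.2387] t 0.9 f [-0.46 -0.65  0.07] open 1.006
shift mm [ 617.  -319.5  118.7] turn [-0.    -0.    -1.876]
```

>>> {"op": "apply_moves", "data": {
  "deltas": [
    [[31, -16, 0], [0, 0, 0], 0],
    [[31, -16, 0], [0, 0, 0], 0],
    [[31, -16, 0], [0, 0, 0], 0],
    [[31, -16, 0], [0, 0, 0], 0],
    [[31, -16, 0], [0, 0, 0], 0],
    [[31, -16, 0], [0, 0, 0], 0],
    [[31, -16, 0], [0, 0, 0], 0],
    [[31, -16, 0], [0, 0, 0], 0],
    [[31, -16, 0], [0, 0, 0], 0],
    [[31, -16, 0], [0, 0, 0], 0],
    [[31, -16, 0], [0, 0, 0], 0],
    [[31, -16, 0], [0, 0, 0], 0],
    [[31, -16, 0], [0, 0, 0], 0],
    [[31, -16, 0], [0, 0, 0], 0],
    [[31, -16, 0], [0, 0, 0], 0],
    [[31, -16, 0], [0, 0, 0], 0],
    [[31, -16, 0], [0, 0, 0], 0],
    [[31, -16, 0], [0, 0, 0], 0],
    [[31, -16, 0], [0, 0, 0], 0],
    [[28, -15, 0], [0, 0, 0], 0]
  ]
}}

```text
t: 2.9
position: [0.6896, -0.1257, 0.2387]
ee_rot: [-3.104, -0.485, -0.0]
ft_force: [0.4, -1.1, 0.1]
opening: 1.002
grasp_force: 0.0
```

>>> {"op": "apply_moves", "data": {
  "deltas": [
    [[0, 0, 9], [0, 0, -0.144], 0],
    [[0, 0, 9], [0, 0, -0.144], 0],
    [[0, 0, 9], [0, 0, -0.144], 0],
    [[0, 0, 9], [0, 0, -0.144], 0],
    [[0, 0, 9], [0, 0, -0.144], 0],
    [[0, 0, 9], [0, 0, -0.144], 0],
    [[0, 0, 9], [0, 0, -0.144], 0],
    [[0, 0, 9], [0, 0, -0.144], 0],
    [[0, 0, 9], [0, 0, -0.144], 0],
    [[0, 0, 9], [0, 0, -0.144], 0],
    [[0, 0, 9], [0, 0, -0.144], 0],
    [[0, 0, 9], [0, 0, -0.144], 0],
    [[0, 0, 9], [0, 0, -0.148], 0],
    [[0, 0, 0], [0, 0, 0], 0]
  ]
}}

```text
t: 4.3
position: [0.6875, -0.1275, 0.1201]
ee_rot: [-1.443, -2.788, 0.001]
ft_force: [0.1, -0.2, -0.5]
opening: 0.998
grasp_force: 0.0
```

Run:
```python
from h import *
plan([.688,-.1266,.004],125.2)
c=capture("side");cv2.imwrite("pics/side1.png",c["img"][130:330,250:500].repeat(3,0).repeat(3,1))
print(get_obs()["joint_pos"].round(2))
```

```text
now [ 0.6875 -0.1275  0.1201] t 4.3 f [ 0.05 -0.18 -0.48] open 0.998
shift mm [  0.2   1.2 116.1] turn [-0.002 -0.002  0.001]
[ 0.45  0.82 -0.54  1.45  0.46  1.01  0.41]
```

View pics/side1.png

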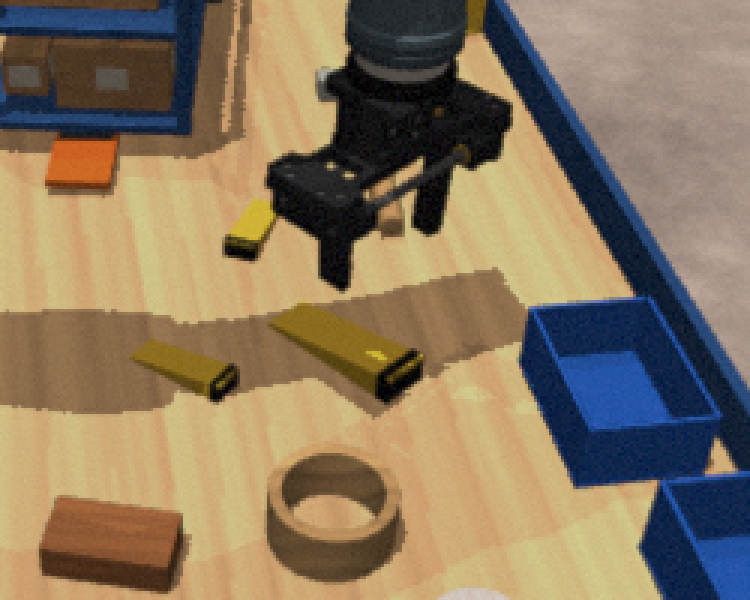

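The open fingers straddle the big wedge near its banded end, at about (345,330) in this crop. I'll lower and grip.

>>> {"op": "apply_moves", "data": {
  "deltas": [
    [[0, 1, 15], [0, 0, 0], 0],
    [[0, 0, 15], [0, 0, 0], 0],
    [[0, 0, 15], [0, 0, 0], 0],
    [[0, 0, 15], [0, 0, 0], 0],
    [[0, 0, 15], [0, 0, 0], 0],
    [[0, 0, 15], [0, 0, 0], 0],
    [[0, 0, 10], [0, 0, 0], 0],
    [[0, 0, 8], [0, 0, 0], 0],
    [[0, 0, 6], [0, 0, 0], 0],
    [[0, 0, 0], [0, 0, 0], 0],
    [[0, 0, 0], [0, 0, 0], 0.6],
    [[0, 0, 0], [0, 0, 0], 0.6],
    [[0, 0, 0], [0, 0, 0], 0.6],
    [[0, 0, 0], [0, 0, 0], 0.6],
    [[0, 0, 0], [0, 0, 0], 0.7],
    [[0, 0, 0], [0, 0, 0], 0.7],
    [[0, 0, 0], [0, 0, 0], 0.7],
    [[0, 0, 0], [0, 0, 0], 0.7]
  ],
  "force": 30
}}

```text
t: 6.15
position: [0.6895, -0.1265, 0.0079]
ee_rot: [1.445, 2.789, 0.0]
ft_force: [-0.4, -0.1, 0.6]
opening: 0.472
grasp_force: 30.0
```

Run:
```python
from h import *
# TCP target: wedge tip 60 mm outside the edge, grasp 37 mm behind the centre -> 102 mm behind tip
e=np.array([.473,.147]);y=np.radians(80);d=np.array([np.cos(y),np.sin(y)])
p=e-d*(.102+.060);print(p);plan([*p,.04],80)
```

```text
[ 0.444869   -0.01253886]
now [ 0.6895 -0.1265  0.0079] t 6.15 f [-0.39 -0.12  0.55] open 0.472
shift mm [ 234.2 -134.1  -32.2] turn [0.   0.   0.79]
```

>>> {"op": "apply_moves", "data": {
  "deltas": [
    [[0, 0, -14], [0, 0, 0], 0.7],
    [[0, 0, -14], [0, 0, 0], 0.7],
    [[0, 0, -14], [0, 0, 0], 0.7],
    [[18, -10, 0], [0, 0, 0], 0.7],
    [[18, -10, 0], [0, 0, 0], 0.7],
    [[18, -10, 0], [0, 0, 0], 0.7],
    [[18, -10, 0], [0, 0, 0], 0.7],
    [[18, -10, 0], [0, 0, 0], 0.7],
    [[18, -10, 0], [0, 0, 0], 0.7],
    [[18, -10, 0], [0, 0, 0], 0.7],
    [[18, -10, 0], [0, 0, 0], 0.7],
    [[18, -11, 0], [0, 0, 0], 0.7],
    [[18, -11, 0], [0, 0, 0], 0.7],
    [[18, -11, 0], [0, 0, 0], 0.7],
    [[18, -11, 0], [0, 0, 0], 0.7],
    [[18, -10, 0], [0, 0, 0], 0.7]
  ]
}}

```text
t: 7.75
position: [0.4449, -0.0126, 0.0509]
ee_rot: [1.444, 2.788, 0.001]
ft_force: [-0.3, 0.4, -0.7]
opening: 0.474
grasp_force: 30.0
```

>>> {"op": "apply_moves", "data": {
  "deltas": [
    [[0, 0, 0], [0, 0, 0.1], 0.7],
    [[0, 0, 0], [0, 0, 0.1], 0.7],
    [[0, 0, 0], [0, 0, 0.1], 0.7],
    [[0, 0, 0], [0, 0, 0.1], 0.7],
    [[0, 0, 0], [0, 0, 0.1], 0.7],
    [[0, 0, 0], [0, 0, 0.1], 0.7],
    [[0, 0, 0], [0, 0, 0.1], 0.7],
    [[0, 0, 0], [0, 0, 0.09], 0.7],
    [[0, 0, 0], [0, 0, 0], 0.7],
    [[0, 0, 0], [0, 0, 0], 0.7]
  ]
}}

```text
t: 8.75
position: [0.4455, -0.0126, 0.0505]
ee_rot: [2.404, 2.021, 0.001]
ft_force: [0.3, -0.4, -0.8]
opening: 0.471
grasp_force: 30.0
```

Run:
```python
from h import *
plan([.445,-.0125,.008],80)
c=capture("top");cv2.imwrite("pics/top2.png",cv2.resize(c["img"][170:350,150:390],None,fx=3.2,fy=3.2,interpolation=2))
np.save("top2.npy",c,allow_pickle=True)
c=capture("side");cv2.imwrite("pics/side2.png",cv2.resize(c["img"][120:300,200:440],None,fx=3.2,fy=3.2,interpolation=2));np.save("side2.npy",c,allow_pickle=True)
print(get_obs()["joint_pos"].round(2))
```

```text
now [ 0.4455 -0.0126  0.0505] t 8.75 f [ 0.34 -0.4  -0.81] open 0.471
shift mm [ 0.  -0.5 42.5] turn [ 0.001 -0.     0.002]
[ 0.18  0.55 -0.31  2.16  0.36  0.47 -0.57]
```

View pics/top2.png

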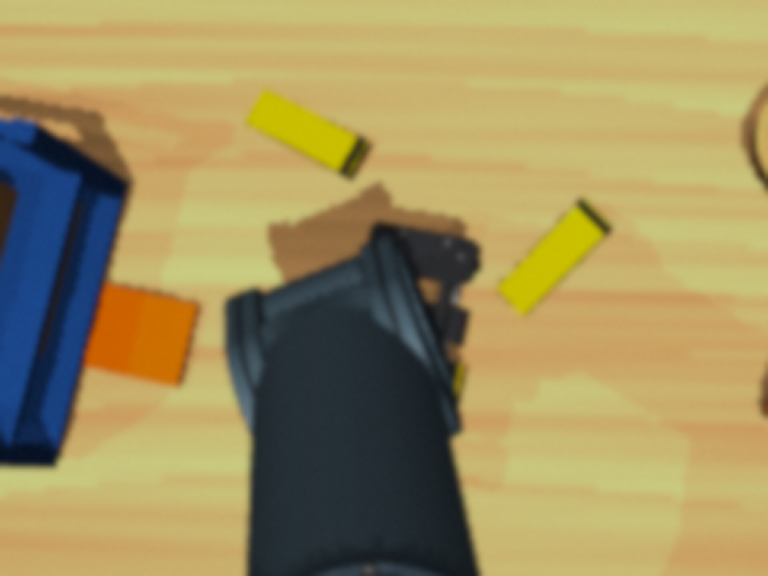

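View pics/side2.png

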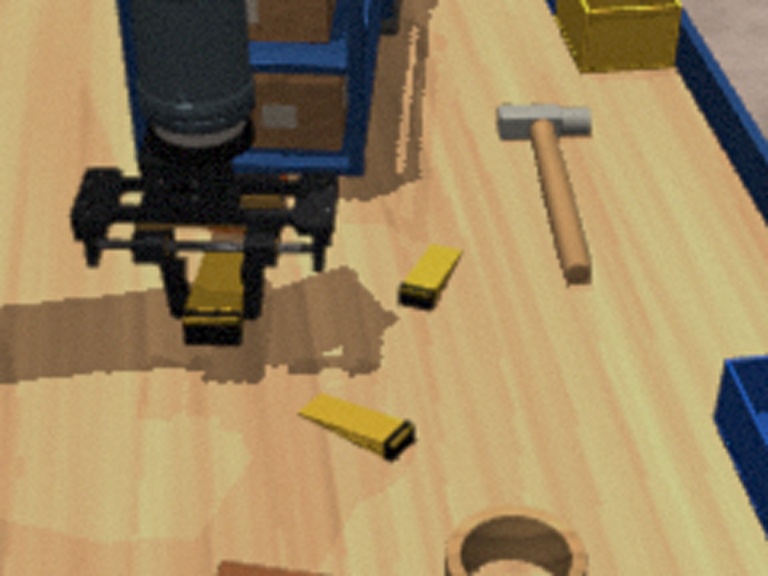

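The wedge is held straight, with its band at side crop (213,328) and the foot ahead. The arm hides it in the top view. I'll check the wedge's offset in the grip and the arm's clearance from the rack.

Run:
```python
from h import *
e=np.array([.473,.147]);y=np.radians(80);d=np.array([np.cos(y),np.sin(y)]);n=np.array([-d[1],d[0]])
rf=lambda P:np.stack([(P[...,:2]-e)@d,(P[...,:2]-e)@n,P[...,2]],-1)*1000
for k in("top","side"):
    c=np.load(k+"2.npy",allow_pickle=True).item();c0=np.load(k+"0.npy",allow_pickle=True).item()
    C=rf(cloud(c));new=(abs(c["depth"]-c0["depth"])>.02)&(c["depth"]>0)&(C[...,2]>40)
    P=C[new&(C[...,1]>-150)&(C[...,1]<150)]
    for a,b in((40,100),(100,180),(180,260),(260,400),(400,600)):
        q=P[(P[:,2]>a)&(P[:,2]<b)];print(k,a,b,len(q),"x pct",np.percentile(q[:,0],[1,99]).round() if len(q)else"")
c=np.load("side2.npy",allow_pickle=True).item()
q=px2w(c,[200+184/3.2,200+243/3.2],[120+316/3.2,120+319/3.2],z=.0685)
print("blunt top corners rack frame",rf(q).round(1),"TCP",rf(np.array([.4455,-.0126,.05])))
R0=cloud(np.load("top0.npy",allow_pickle=True).item());r=rf(R0);m=(r[...,2]>150)&(r[...,2]<270)&(abs(r[...,1])<130)&(r[...,0]>0)&(r[...,0]<200)
print("rack near end x",np.percentile(r[m][:,0],[1,5,20]),"z max",np.percentile(r[m][:,2],98))
```

```text
top 40 100 50 x pct [-836.   72.]
top 100 180 589 x pct [-198.  306.]
top 180 260 46 x pct [ 79. 363.]
top 260 400 208 x pct [-226. -106.]
top 400 600 4315 x pct [-250. -115.]
side 40 100 738 x pct [-430. 1743.]
side 100 180 1873 x pct [-198. -129.]
side 180 260 967 x pct [-202.  222.]
side 260 400 2606 x pct [-225. -158.]
side 400 600 5071 x pct [-255. -181.]
blunt top corners rack frame [[-190.7   17.3   68.5]
 [-192.5  -26.9   68.5]] TCP [-161.95064227   -0.63203595   50.        ]
rack near end x [ 63.43176892  70.25109355 102.76426236] z max 242.551427049449
```

>>> {"op": "apply_moves", "data": {
  "deltas": [
    [[0, 0, 8], [0, 0, 0], 0.7],
    [[0, 0, 8], [0, 0, 0], 0.7],
    [[0, 0, 8], [0, 0, 0], 0.7],
    [[0, 0, 6], [0, 0, 0], 0.7],
    [[0, 0, 5], [0, 0, 0], 0.7],
    [[0, 0, 4], [0, 0, 0], 0.7],
    [[0, 0, 3], [0, 0, 0], 0.7],
    [[0, 0, 1], [0, 0, 0], 0.7],
    [[0, 0, 0], [0, 0, 0], 0.7],
    [[0, 0, 0], [0, 0, 0], 0.7]
  ]
}}

```text
t: 9.85
position: [0.4448, -0.0127, 0.0075]
ee_rot: [2.406, 2.019, -0.001]
ft_force: [-4.6, 1.0, 15.0]
opening: 0.477
grasp_force: 30.0
```

>>> {"op": "apply_moves", "data": {
  "deltas": [
    [[6, 0, 0], [0, 0, 0], 0.7],
    [[6, 0, 0], [0, 0, 0], 0.7],
    [[6, 0, 0], [0, 0, 0], 0.7],
    [[6, 0, 0], [0, 0, 0], 0.7],
    [[6, 0, 0], [0, 0, 0], 0.7],
    [[6, 0, 0], [0, 0, 0], 0.7],
    [[6, 0, 0], [0, 0, 0], 0.7],
    [[4, 0, 0], [0, 0, 0], 0.7],
    [[4, 0, 0], [0, 0, 0], 0.7],
    [[0, 0, 0], [0, 0, 0], 0.7],
    [[0, 0, 0], [0, 0, 0], 0.7]
  ]
}}

```text
t: 10.95
position: [0.454, 0.034, 0.0075]
ee_rot: [2.407, 2.014, -0.003]
ft_force: [-0.5, -7.5, 12.7]
opening: 0.473
grasp_force: 30.0
```

```bash
cat >> h.py <<'E'
def rackf():
    o=get_obs();e=np.array([.473,.147]);y=np.radians(80);d=np.array([np.cos(y),np.sin(y)]);n=np.array([-d[1],d[0]])
    p=o["position"];f=o["ft_force"]
    print("TCP rack mm",((p[:2]-e)@d*1000).round(1),((p[:2]-e)@n*1000).round(1),(p[2]*1000).round(1),"F along",(f[:2]@d).round(2),(f[:2]@n).round(2),f[2].round(2),"t",round(o["t"],2))
E
python3 - <<'E'
from h import *
rackf();plan([.445,-.0125,.008],80)
c=capture("side");cv2.imwrite("pics/side3.png",cv2.resize(c["img"][130:270,210:370],None,fx=5,fy=4.2,interpolation=2)[:588])
E
```

```text
TCP rack mm -114.6 -0.9 7.5 F along -7.45 -0.77 12.73 t 10.95
now [0.454  0.034  0.0075] t 10.95 f [-0.53 -7.47 12.73] open 0.473
shift mm [-47.4  -0.7  -0.3] turn [ 0.001  0.003 -0.003]
```

View pics/side3.png

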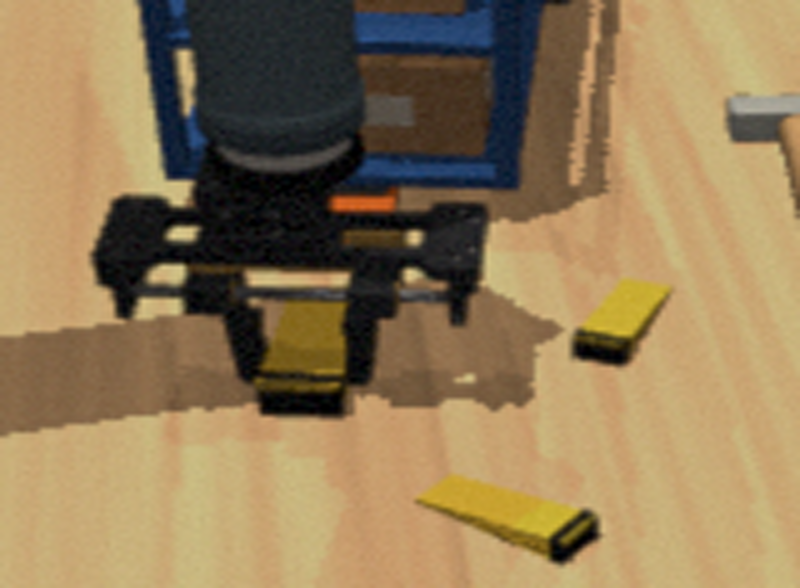

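The wedge is flat on the bench and lined up with the foot, band at (303,398), but it presses down with 13 N. I'll ease that off and slide on.

>>> {"op": "apply_moves", "data": {
  "deltas": [
    [[0, 0, -0.5], [0, 0, 0], 0.7],
    [[0, 0, -0.4], [0, 0, 0], 0.7],
    [[4, 0, 0], [0, 0, 0], 0.7],
    [[4, 0, 0], [0, 0, 0], 0.7],
    [[4, 0, 0], [0, 0, 0], 0.7],
    [[4, 0, 0], [0, 0, 0], 0.7],
    [[4, 0, 0], [0, 0, 0], 0.7],
    [[4, 0, 0], [0, 0, 0], 0.7],
    [[4, 0, 0], [0, 0, 0], 0.7],
    [[0, 0, 0], [0, 0, 0], 0.7]
  ]
}}

```text
t: 12.0
position: [0.4587, 0.0652, 0.0076]
ee_rot: [-2.406, -2.02, -0.001]
ft_force: [0.0, 0.1, -0.5]
opening: 0.474
grasp_force: 30.0
```

```bash
python3 -c "
from h import *
rackf();plan([.445,-.0125,.008],80)"
```

```text
TCP rack mm -83.1 -0.1 7.6 F along 0.12 0.01 -0.54 t 12.0
now [0.4587 0.0652 0.0076] t 12.0 f [ 0.01  0.12 -0.54] open 0.474
shift mm [-78.9  -0.   -0.5] turn [ 0.    -0.001  0.001]
```

>>> {"op": "apply_moves", "data": {
  "deltas": [
    [[1.5, 0, 0], [0, 0, 0], 0.7],
    [[1.5, 0, 0], [0, 0, 0], 0.7],
    [[1.5, 0, 0], [0, 0, 0], 0.7],
    [[1.5, 0, 0], [0, 0, 0], 0.7],
    [[1, 0, 0], [0, 0, 0], 0.7],
    [[1, 0, 0], [0, 0, 0], 0.7],
    [[0, 0, 0], [0, 0, 0], 0.7]
  ]
}}

```text
t: 12.7
position: [0.4599, 0.0723, 0.0076]
ee_rot: [-2.407, -2.019, -0.0]
ft_force: [0.5, -0.4, 0.2]
opening: 0.473
grasp_force: 30.0
```

>>> {"op": "apply_moves", "data": {
  "deltas": [
    [[1, 0, 0], [0, 0, 0], 0.7],
    [[1, 0, 0], [0, 0, 0], 0.7],
    [[1, 0, 0], [0, 0, 0], 0.7],
    [[1, 0, 0], [0, 0, 0], 0.7],
    [[1, 0, 0], [0, 0, 0], 0.7],
    [[0, 0, 0], [0, 0, 0], 0.7]
  ]
}}

```text
t: 13.3
position: [0.4608, 0.0771, 0.0076]
ee_rot: [-2.407, -2.019, -0.0]
ft_force: [-0.3, 0.0, -1.6]
opening: 0.473
grasp_force: 30.0
```

>>> {"op": "apply_moves", "data": {
  "deltas": [
    [[1, 0, 0], [0, 0, 0], 0.7],
    [[1, 0, 0], [0, 0, 0], 0.7],
    [[1, 0, 0], [0, 0, 0], 0.7],
    [[1, 0, 0], [0, 0, 0], 0.7],
    [[0, 0, 0], [0, 0, 0], 0.7]
  ]
}}

```text
t: 13.8
position: [0.4612, 0.0803, 0.0076]
ee_rot: [2.407, 2.018, -0.002]
ft_force: [-0.9, -3.1, 0.6]
opening: 0.476
grasp_force: 30.0
```

>>> {"op": "apply_moves", "data": {
  "deltas": [
    [[1, 0, 0], [0, 0, 0], 0.7],
    [[1, 0, 0], [0, 0, 0], 0.7],
    [[1, 0, 0], [0, 0, 0], 0.7],
    [[0, 0, 0], [0, 0, 0], 0.7]
  ]
}}

```text
t: 14.2
position: [0.4615, 0.0823, 0.0076]
ee_rot: [2.408, 2.017, -0.004]
ft_force: [-1.9, -6.6, 3.1]
opening: 0.471
grasp_force: 30.0
```

Contact came at the expected depth and the push is now about 7 N. I'll release, back off, close the fingers and finish the push from behind, which gives a clean force reading.

>>> {"op": "apply_moves", "data": {
  "deltas": [
    [[0, 0, 0], [0, 0, 0], 0.4],
    [[0, 0, 0], [0, 0, 0], 0.3],
    [[0, 0, 0], [0, 0, 0], 0.2],
    [[0, 0, 0], [0, 0, 0], 0.2],
    [[-8, 0, 0], [0, 0, 0], 0.2],
    [[-10, 0, 0], [0, 0, 0], 0.2],
    [[-10, 0, 0], [0, 0, 0], 0.2],
    [[-10, 0, 0], [0, 0, 0], 0.2],
    [[-10, 0, 0], [0, 0, 0], 0.2],
    [[-10, 0, 0], [0, 0, 0], 0.2],
    [[0, 0, 1.5], [0, 0, 0], 1],
    [[0, 0, 1.5], [0, 0, 0], 1],
    [[0, 0, 0], [0, 0, 0], 1],
    [[0, 0, 0], [0, 0, 0], 1],
    [[0, 0, 0], [0, 0, 0], 1],
    [[0, 0, 0], [0, 0, 0], 1],
    [[0, 0, 0], [0, 0, 0], 1]
  ]
}}

```text
t: 15.9
position: [0.4518, 0.0268, 0.0046]
ee_rot: [-2.407, -2.019, -0.0]
ft_force: [-0.9, -0.3, 0.5]
opening: 0.183
grasp_force: 0.0
```

Run:
```python
from h import *
rackf();plan([.445,-.0125,.008],80)
c=capture("side");cv2.imwrite("pics/side4.png",cv2.resize(c["img"][130:270,210:370],None,fx=5,fy=4.2,interpolation=2)[:588])
c=capture("top");np.save("top4.npy",c,allow_pickle=True)
```

```text
TCP rack mm -122.1 -0.0 4.6 F along -0.42 0.83 0.49 t 15.9
now [0.4518 0.0268 0.0046] t 15.9 f [-0.89 -0.27  0.49] open 0.183
shift mm [-39.9   0.1  -3.4] turn [-0. -0. -0.]
```

View pics/side4.png

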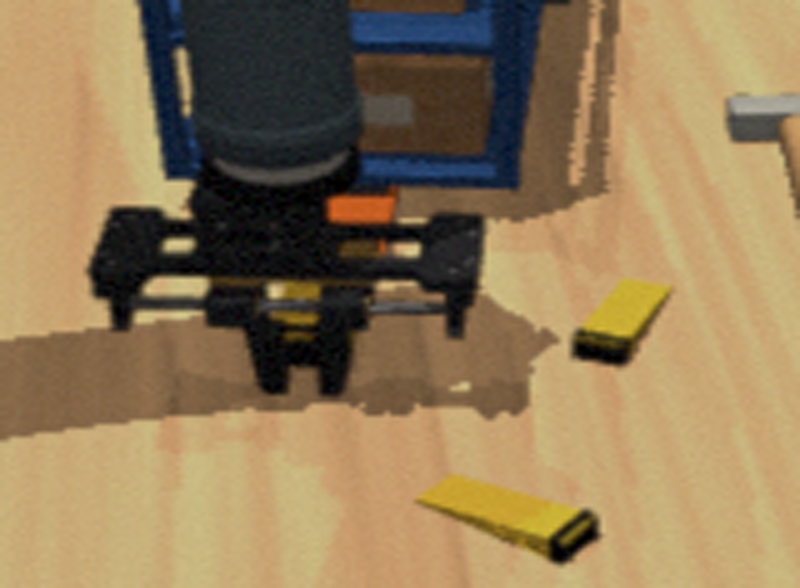

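The wedge is straight under the foot. The fingers are behind it at (300,370) with a 16 mm gap, which gives a good two-point push. I'll keep that gap and approach.

>>> {"op": "apply_moves", "data": {
  "deltas": [
    [[4, 0, 0], [0, 0, 0], 0.8],
    [[4, 0, 0], [0, 0, 0], 0.8],
    [[2, 0, 0], [0, 0, 0], 0.8],
    [[2, 0, 0], [0, 0, 0], 0.8],
    [[0, 0, 0], [0, 0, 0], 0.8]
  ]
}}

```text
t: 16.5
position: [0.454, 0.0389, 0.0046]
ee_rot: [-2.406, -2.02, -0.0]
ft_force: [0.9, 0.2, -0.3]
opening: 0.199
grasp_force: 0.0
```

>>> {"op": "apply_moves", "data": {
  "deltas": [
    [[1, 0, 0], [0, 0, 0], 0.8],
    [[1, 0, 0], [0, 0, 0], 0.8],
    [[1, 0, 0], [0, 0, 0], 0.8],
    [[1, 0, 0], [0, 0, 0], 0.8],
    [[0, 0, 0], [0, 0, 0], 0.8]
  ]
}}

```text
t: 17.0
position: [0.4542, 0.0407, 0.0045]
ee_rot: [2.408, 2.016, -0.004]
ft_force: [0.5, -4.8, 1.8]
opening: 0.2
grasp_force: 2.6
```

>>> {"op": "apply_moves", "data": {
  "deltas": [
    [[1, 0, 0], [0, 0, 0], 0.8],
    [[1, 0, 0], [0, 0, 0], 0.8],
    [[0, 0, 0], [0, 0, 0], 0.8]
  ]
}}

```text
t: 17.3
position: [0.4542, 0.0419, 0.0045]
ee_rot: [2.408, 2.015, -0.006]
ft_force: [-1.6, -7.0, 3.1]
opening: 0.204
grasp_force: 3.7
```

>>> {"op": "apply_moves", "data": {
  "deltas": [
    [[1, 0, 0], [0, 0, 0], 0.8],
    [[1, 0, 0], [0, 0, 0], 0.8],
    [[0, 0, 0], [0, 0, 0], 0.8]
  ]
}}

```text
t: 17.6
position: [0.4543, 0.043, 0.0045]
ee_rot: [2.409, 2.014, -0.007]
ft_force: [-1.9, -9.5, 4.1]
opening: 0.2
grasp_force: 4.8
```

>>> {"op": "apply_moves", "data": {
  "deltas": [
    [[1, 0, 0], [0, 0, 0], 0.8],
    [[1, 0, 0], [0, 0, 0], 0.8],
    [[0, 0, 0], [0, 0, 0], 0.8]
  ]
}}

```text
t: 17.9
position: [0.4544, 0.0441, 0.0045]
ee_rot: [2.409, 2.013, -0.009]
ft_force: [-2.8, -10.8, 5.5]
opening: 0.201
grasp_force: 5.8
```

>>> {"op": "apply_moves", "data": {
  "deltas": [
    [[1, 0, 0], [0, 0, 0], 0.8],
    [[0.5, 0, 0], [0, 0, 0], 0.8],
    [[0, 0, 0], [0, 0, 0], 0.8]
  ]
}}

```text
t: 18.2
position: [0.4545, 0.0449, 0.0045]
ee_rot: [2.409, 2.012, -0.011]
ft_force: [-1.6, -14.0, 7.1]
opening: 0.201
grasp_force: 6.7
```

```bash
python3 -c "
from h import *
rackf()"
```

```text
TCP rack mm -103.8 0.5 4.5 F along -14.06 -0.82 7.09 t 18.2
```

>>> {"op": "apply_moves", "data": {
  "deltas": [
    [[0, 0, -0.4], [0, 0, 0], 0.8],
    [[0, 0, -0.4], [0, 0, 0], 0.8],
    [[0, 0, 0], [0, 0, 0], 0.8]
  ]
}}

```text
t: 18.5
position: [0.4543, 0.0458, 0.0049]
ee_rot: [2.41, 2.014, -0.01]
ft_force: [-0.8, -10.1, -1.5]
opening: 0.201
grasp_force: 5.3
```

>>> {"op": "apply_moves", "data": {
  "deltas": [
    [[0.5, 0, 0], [0, 0, 0], 0.8],
    [[0.5, 0, 0], [0, 0, 0], 0.8],
    [[0, 0, 0], [0, 0, 0], 0.8]
  ]
}}

```text
t: 18.8
position: [0.4542, 0.0466, 0.0048]
ee_rot: [2.41, 2.014, -0.011]
ft_force: [-1.9, -11.0, -0.4]
opening: 0.2
grasp_force: 5.5
```

```bash
python3 -c "
from h import *
rackf()"
```

```text
TCP rack mm -102.2 1.1 4.8 F along -11.18 -0.03 -0.44 t 18.8
```

With the downward load gone, the push reads 11.2 N. I'll go on to about 15 N.

>>> {"op": "apply_moves", "data": {
  "deltas": [
    [[0.7, 0, -0.1], [0, 0, 0], 0.8],
    [[0.7, 0, -0.1], [0, 0, 0], 0.8],
    [[0.6, 0, 0], [0, 0, 0], 0.8],
    [[0, 0, 0], [0, 0, 0], 0.8]
  ]
}}

```text
t: 19.2
position: [0.4542, 0.0479, 0.0049]
ee_rot: [2.41, 2.013, -0.013]
ft_force: [-2.6, -12.5, -0.9]
opening: 0.2
grasp_force: 6.2
```

>>> {"op": "apply_moves", "data": {
  "deltas": [
    [[0.7, 0, -0.1], [0, 0, 0], 0.8],
    [[0.6, 0, -0.1], [0, 0, 0], 0.8],
    [[0, 0, 0], [0, 0, 0], 0.8]
  ]
}}

```text
t: 19.5
position: [0.4542, 0.0488, 0.005]
ee_rot: [2.41, 2.012, -0.014]
ft_force: [-1.8, -13.6, -1.2]
opening: 0.207
grasp_force: 6.8
```

```bash
python3 -c "
from h import *
rackf()"
```

```text
TCP rack mm -100.0 1.4 5.0 F along -13.69 -0.54 -1.21 t 19.5
```

>>> {"op": "apply_moves", "data": {
  "deltas": [
    [[0.7, 0, 0], [0, 0, 0], 0.8],
    [[0.7, 0, 0], [0, 0, 0], 0.8],
    [[0, 0, 0], [0, 0, 0], 0.8]
  ]
}}

```text
t: 19.8
position: [0.4542, 0.0497, 0.005]
ee_rot: [2.411, 2.012, -0.015]
ft_force: [-1.9, -15.0, -1.8]
opening: 0.202
grasp_force: 7.2
```

>>> {"op": "apply_moves", "data": {
  "deltas": [
    [[-3, 0, 0], [0, 0, 0], 0.8],
    [[-5, 0, 0], [0, 0, 0], 0.8],
    [[-10, 0, 0], [0, 0, 0], 0.8],
    [[-15, 0, 0], [0, 0, 0], 0.8],
    [[-15, 0, -10], [0, 0, 0], 0.8],
    [[0, 0, -30], [0, 0, 0], 0.8],
    [[0, 0, -30], [0, 0, 0], 0.8],
    [[-20, 0, -30], [0, 0, 0], 0.8],
    [[-30, 0, -30], [0, 0, 0], 0.8],
    [[-30, 0, -30], [0, 0, 0], 0.8],
    [[-30, 0, -20], [0, 0, 0], 0.8],
    [[-30, 0, 0], [0, 0, 0], 0.8],
    [[-30, 0, 0], [0, 0, 0], 0.8],
    [[0, 0, 0], [0, 0, 0], 0.8]
  ]
}}

```text
t: 21.2
position: [0.4181, -0.1635, 0.1861]
ee_rot: [2.412, 2.01, -0.001]
ft_force: [-0.5, 0.4, 0.3]
opening: 0.204
grasp_force: 0.0
```

Run:
```python
from h import *
rackf()
c=capture("top");cv2.imwrite("pics/top5.png",cv2.resize(c["img"][220:330,150:300],None,fx=5,fy=5,interpolation=2))
```

```text
TCP rack mm -315.3 0.2 186.1 F along 0.33 0.57 0.34 t 21.2
```

View pics/top5.png

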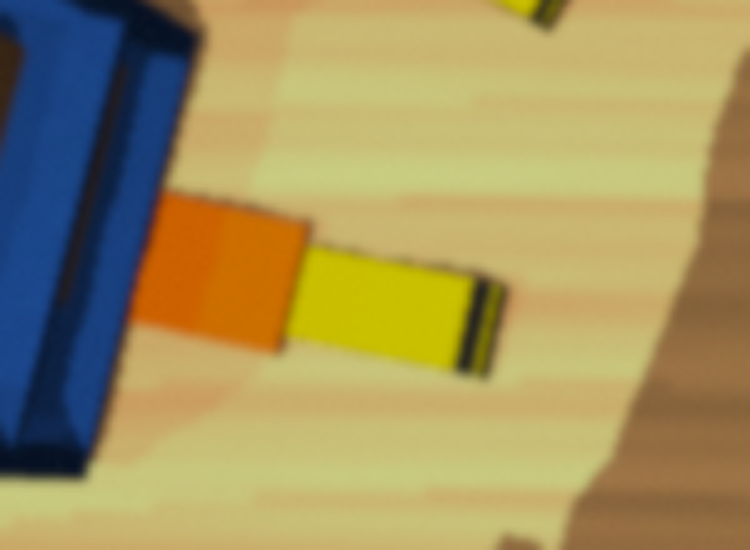

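The wedge sits straight and centred under the foot: foot edge mid (297,287), wedge there about (300,292), band at (480,325). The last push was 15 N and the robot is clear, so I'll hand it in.

```bash
python3 -c "
from cell import *
print(close_job())"
```

```text
the job is handed in; nothing more can be done
None
```

I slid the big yellow wedge thin end first, flat, straight and centred under the orange foot, pushed it to about 15 N, backed the arm clear and handed the job in; I estimate the wedge takes about 11 N, and no verdict was returned.

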